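Strip the stuck housing off a cylinder core

TASK

Lift the nested cylinder out of the deep blue tote by its rod and stand its round foot in the pocket of the grey fixture, then roll the fixture's thumbwheel until both jaws are fully in over the foot. Take the square housing by its sides and draw it straight up off the core, which sticks to it and must stay behind in the fixture, and set the housing down upright, open end down, in the shallow blue tray. Do not drop it, and leave the spare housing, the jar and the wrench alone.

Things in the scene. Friction and masses are not known exactly. Their poses are not given: they have to be found in the camera images.
- core_rod (a point): Centre of the exposed part of the core's round steel rod, 14 mm across, on its axis: 100 mm above the foot's underside, 14 mm below the rod's end. The rod sticks 28 mm out of the housing's top while the housing is on. The whole core is 114 mm tall, z up, about 0.27 kg.
- core_foot (a point): Centre of the underside of the core's round foot, 64 mm across and 8 mm thick; z up along the rod. Above the foot: hub 42 mm across up to 22 mm, piston with four sprung rubber seal pads up to 48 mm, then the rod.
- housing_mid (a point): Centre (half-way up) of the square aluminium housing over the core: 46 x 46 x 64 mm tall, sides square to its x and y, z up; walls 6 mm, open bottom, top plate with a 20 mm hole for the rod. It rests on the hub, 22 mm above the foot's underside. The seal pads grip its bore with some 9 to 14 N over the first 21 mm, more than the core weighs. Clear of the rod once raised 92 mm. About 0.26 kg.
- fixture: Grey fixture fixed to the bench, base 110 mm (x) by 230 mm (y, from -85 to +145) by 12 mm; origin on the bench below the pocket's centre. Two steel jaws slide in over the pocket from +y and -y, 5 mm each per rad of the thumbwheel, 1 mm above a seated foot, tops 30 mm above the bench; ends 37 mm from the pocket's centre at 0 rad, 25 mm at the stop.
- nest (a point): Centre of the floor of the fixture's pocket, 12 mm above the bench; the pocket is square, 69 mm wide, with walls 8 mm high; axes as the fixture. The foot stands in it with any yaw.
- wheel_top (a point): Top of the thumbwheel's exposed rim, 115 mm from the pocket's centre along the fixture's +y, 46 mm above the bench; axes as the fixture. Wheel 44 mm across, 14 mm wide, axle along y, standing 8 mm out of its slotted block (70 by 34 mm, top at 38 mm). A finger pressed on top and drawn to the fixture's +x rolls it shut; it stays where it is left.
- wheel (a joint): Thumbwheel angle in rad: 0 jaws open, 2.4 at its hard stop with the jaws fully in over the foot (a finger still pressed on it there jams, so feel for the stop). It starts somewhere from 0 to 0.5.
- tote: Deep blue tote fixed to the bench, 168 mm (x) by 88 mm (y), 70 mm high, wall 4 mm, floor 4 mm thick, split by a wall at x = 0 into two cells 78 mm long; origin on the bench at its centre. The nested cylinder stands in one cell, so deep that only its rod is free to grip, and the spare housing in the other.
- tray: Shallow blue tray fixed to the bench, 130 mm (x) by 120 mm (y), 22 mm high, wall 4 mm, floor 4 mm thick; origin on the bench at its centre.
- spare_mid (a point): Bystander: centre of a spare housing like the other, but without a core, in the tote's other cell. Leave it.
- jar_mid (a point): Bystander: centre of a jar, 60 mm across and 70 mm high, on the bench. Leave it.
- wrench_grip (a point): Bystander: handle of a 180 mm wrench lying on the bench. Leave it.
Mind the look-alikes: they are no part of the job. Of the things that look like the part that bears core_rod, the smaller one is meant.

How it is judged:
On the way, in this order (a step that is already met when the one before it is completed fails the run):
1. the core stands in the fixture's pocket with the housing still on it, let go (horizontal distance between core_foot and nest below 0.007 m and z of core_foot in the frame of nest below 0.003 m and angle between core_foot's own z axis and vertical below 0.06 rad and z of housing_mid in the frame of core_foot below 0.06 m and contact force between the fingers and core below 0.3 N), for 0.2 s.
2. the jaws are in over the seated foot, with the housing still on (value of joint wheel above 2.1 rad and z of core_foot in the frame of nest below 0.003 m and horizontal distance between core_foot and nest below 0.007 m and z of housing_mid in the frame of core_foot below 0.06 m), for 0.2 s.
3. the housing is drawn clear of the core, which stays seated (z of housing_mid in the frame of core_foot above 0.144 m and z of core_foot in the frame of nest below 0.004 m and horizontal distance between core_foot and nest below 0.007 m and value of joint wheel above 2.1 rad), for 0.1 s.
At the end, for the whole second after the job is handed in: Housing at rest upright (3 deg), open end down, flat on the shallow tray's floor, centre within 45 mm (x) and 40 mm (y) of the tray's; core upright on the pocket's floor within 7 mm of its centre; jaws in over its foot (wheel beyond 2.1 rad) (x of housing_mid in the frame of tray between -0.045 and 0.045 m and y of housing_mid in the frame of tray between -0.04 and 0.04 m and z of housing_mid in the frame of tray below 0.039 m and angle between each of housing_mid, core_foot's own z axis and vertical below 0.06 rad and linear speed of housing below 0.02 m/s and horizontal distance between core_foot and nest below 0.007 m and z of core_foot in the frame of nest below 0.003 m and value of joint wheel above 2.1 rad); the robot touches nothing.
It fails at once if the core was dragged up out of the pocket by the housing, or the nested pair was carried to the pocket by the housing instead of the rod (contact force between the fingers and housing above 3 N and contact force between the fingers and core below 0.3 N and z of core_foot in the frame of nest above 0.012 m and horizontal distance between core_foot and nest below 0.06 m).
It fails at once if the housing was dropped (linear speed of housing above 0.7 m/s and contact force between the fingers and housing below 0.3 N and contact force between the fingers and core below 0.3 N).
It fails at once if the core or the housing was tipped over (angle between any of core_foot, housing_mid's own z axis and vertical above 0.7 rad).
It fails at once if a bystander was disturbed (distance of spare_mid from where it was at the start of the episode above 0.025 m or distance of any of jar_mid, wrench_grip from where it was at the start of the episode above 0.02 m).
It also fails if it takes over 72 s, if anything falls off the work surface, if the arm or the gripper's body presses on something with over 40 N, if the wrist force passes 120 N, or if a joint passes its speed limit or range.

ROBOT

A 7-joint arm with a two-finger parallel gripper is mounted at the origin on the work surface. World frame = base frame: x ahead of the robot, y to its left, z up, the work surface at z = 0. Lengths are in m, angles in rad, forces in N, time in s.
With the tool pointing down it reaches from about 0.4 to 0.875 m from the base axis. Payload 19.3 kg.
Tool frame: the origin (TCP) lies on the centre line of the jaws, within the pads' length; the fingertips stand 22 mm ahead of it and the grasp point (between the pads) lies 3 mm ahead of it; z points along the fingers, y is the line along which they close (so a half turn about z gives the same grasp; the last joint's range is limited). The gripper opens to 85 mm and grips with 20 to 120 N. Pads are 22 mm wide; open, the fingers measure 114 mm over their backs; the gripper's body (76 mm by 85 mm) begins 54 mm behind the grasp point. The pads swing forward as they close: fully open they stand 13 mm farther back than shut.
Start: joints at [-1.244, 0.521, -0.036, 1.599, 0.021, 1.021, -0.113], TCP at [0.242, 0.576, 0.253] pointing down, gripper open.
Joint ranges: [-2.91, 2.91], [-0.3, 2.13], [-1.5, 1.42], [0.17, 2.43], [-1.26, 4.41], [0.16, 1.93], [-2.52, 2.52]. Speed limits (rad/s): [1.89, 1.89, 2.39, 2.39, 3.01, 3.01, 3.01].

INTERFACE

Orientations are given as a unit quaternion [x, y, z, w].
In Python, from rig import goto, move_l, move_j, command_gripper, hold, solve_ik, camera, camera_info, PlanningError, job_done, spot_in, read_time, read_joint_positions, read_joint_vel, read_tau, read_tcp_pos, read_tcp_rot, read_wrist_force, read_wrist_torque, read_finger_gap, read_finger_force gives the robot as it stands. Calls block until the motion is done:
- goto(position, orientation): joint-space move of the TCP to a pose.
- move_l(position, rot=None, vel=0.15, until_force=None): straight line of the TCP; rot=None keeps the orientation; vel is the mean speed in m/s. With until_force (N) it stops when the force on the tool has changed by that much, and returns True; else False.
- move_j(angles): joint-space move.
- command_gripper(opening): finger opening in m; the grip force is fixed at half the most; returns when the fingers have stopped.
- hold(seconds).
- solve_ik(position, orientation): joint angles nearest the present ones, or None.
- camera(name): name is "side" or "top" or "wrist"; returns (picture, depth): 384x512x3 uint8, red, green, blue; 384x512 float32, m along the optical axis (not along the pixel's ray), 0 where there is no reading.
- camera_info(name): a dict with "intrinsics" (3x3 intrinsics, pixels), "k1" (the pictures are not rectified: a ray, as slopes to the right and down, at radius r is drawn at 1 + k1 r^2 times it, then the intrinsics apply), "R" (3x3) and "t" (3): a world point X has camera coordinates R X + t. Camera axes: x right, y down, z forward; pixel columns grow to the right and rows downward; lengths in m; the calibration is good to about 2 mm. A picture is of the moment at which its call begins: read the wrist's pose just before it. camera_info takes no time and is no camera call; for the wrist camera it gives the pose at the moment of the call.
A pose or a line that the arm cannot do raises PlanningError and nothing moves.
- job_done(): hands the job in; it is judged then, once.
Trained networks look in the newest picture that a camera, given by its name, has taken for a name from the list of things; names that differ only in an ending like _2 or _b are one class to them, and where a whole thing is asked for, a point or a joint stands for the part that bears it (a point fixed in the world has none). Each returns a list of dicts, best first, with "p" (0 to 1); they miss things now and then, are a little off and sometimes report something else, mostly with a low value. They report only what shows in the picture. A call takes as long as a camera call. They do not tell look-alikes from the thing itself.
- spot_in(label, camera): "bbox" ([left, top, right, bottom] in pixels, round what is visible of it).
Readings, each from a call of its own:
- read_time(): time.
- read_joint_positions(): joint angles.
- read_joint_vel(): joint speeds.
- read_tau(): joint torques, N m.
- read_tcp_pos(): TCP position.
- read_tcp_rot(): TCP orientation.
- read_wrist_force(): force on the tool from outside, world axes, zero at the start.
- read_wrist_torque(): the same for the moment, N m.
- read_finger_gap(): finger opening in m.
- read_finger_force(): force on a finger pad.
Only numpy, scipy, OpenCV 4.12 (cv2) and the standard library are available. Lean on these libraries where they do the work, as an engineer would, in place of code of your own. Each camera call takes 0.05 s, during which the arm holds its last target. There are 200 camera calls.

## Working session

There is one attempt and no reset: what is moved stays moved. The work goes in short steps, each a Python script; the robot and the scene stay as the last script left them, time stands still between calls to the robot, and variables do not carry over. Pictures are saved under pics/ and viewed, at most 10 in all, crops included, and the job is handed in when it is done.

```bash
mkdir -p pics; ls
cat > h.py <<'E'
import numpy as np, cv2
from rig import *
def K(n): 
    i=camera_info(n); return np.array(i["intrinsics"]),i["k1"],np.array(i["R"]),np.array(i["t"])
def ray(n,u,v,info=None):
    k,k1,R,t=info or K(n)
    d=np.array([(u-k[0,2])/k[0,0],(v-k[1,2])/k[1,1]]); s=d.copy()
    for _ in range(20): s=d/(1+k1*(s@s))
    return -R.T@t, R.T@np.array([s[0],s[1],1.])
def atz(n,u,v,z,info=None):
    o,d=ray(n,u,v,info); return o+d*(z-o[2])/d[2]
def proj(n,X,info=None):
    k,k1,R,t=info or K(n); c=R@np.asarray(X)+t; s=c[:2]/c[2]; s=s*(1+k1*(s@s))
    return k[:2,:2]@s+k[:2,2]
def cloud(n,D,info=None):
    k,k1,R,t=info or K(n)
    v,u=np.mgrid[:D.shape[0],:D.shape[1]]
    d=np.stack([(u-k[0,2])/k[0,0],(v-k[1,2])/k[1,1]],-1); s=d.copy()
    for _ in range(20): s=d/(1+k1*(s**2).sum(-1,keepdims=True))
    P=np.concatenate([s,np.ones_like(s[...,:1])],-1)*D[...,None]
    return (P-t)@R
def save(f,I): cv2.imwrite("pics/"+f,cv2.cvtColor(I,cv2.COLOR_RGB2BGR))
E
python3 - <<'E'
from h import *
for n in ("top","side"):
    I,D=camera(n); save(n+"1.png",I); np.save(n+"D.npy",D); np.save(n+"I.npy",I)
    print(n,-K(n)[2].T@K(n)[3])
    for l in ("core_rod","housing_mid","fixture","wheel","tote","tray","spare_mid","jar_mid","wrench_grip"):
        print(l,[(np.round(b["bbox"]).astype(int).tolist(),round(b["p"],2)) for b in spot_in(l,n)][:4])
print(read_time())
E
```

```text
pics
top [0.42628637 0.0110146  1.00894556]
core_rod [([142, 171, 174, 205], 0.91), ([125, 215, 150, 238], 0.52)]
housing_mid [([122, 214, 150, 234], 0.95), ([123, 216, 149, 237], 0.61), ([325, 193, 370, 246], 0.39)]
fixture [([203, 204, 286, 248], 0.68), ([324, 195, 371, 246], 0.68)]
wheel []
tote [([117, 208, 158, 278], 0.58)]
tray [([324, 194, 369, 246], 0.56)]
spare_mid [([126, 248, 150, 270], 0.91)]
jar_mid [([190, 136, 208, 165], 0.87)]
wrench_grip [([258, 132, 275, 187], 0.68)]
side [0.4244813  0.5800255  0.77258787]
core_rod [([245, 321, 277, 363], 0.76), ([184, 274, 229, 339], 0.62)]
housing_mid [([243, 319, 281, 360], 0.6)]
fixture [([257, 182, 315, 276], 0.94)]
wheel [([275, 248, 296, 253], 0.59)]
tote [([232, 313, 337, 384], 0.69), ([286, 325, 327, 367], 0.65)]
tray [([274, 118, 333, 160], 0.93), ([158, 227, 191, 268], 0.45)]
spare_mid [([288, 323, 328, 369], 0.62), ([159, 226, 191, 268], 0.35)]
jar_mid [([158, 229, 193, 268], 0.98)]
wrench_grip [([182, 175, 249, 205], 0.57), ([258, 185, 316, 275], 0.42)]
1.0
```

Run:
```python
from h import *
a=cv2.resize(np.load("topI.npy")[110:300,90:390],(800,507),interpolation=cv2.INTER_CUBIC);save("t2.png",a)
a=cv2.resize(np.load("sideI.npy")[100:384,130:380],(528,600),interpolation=cv2.INTER_CUBIC);save("s2.png",a)
```

```text
(no output)
```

View pics/t2.png

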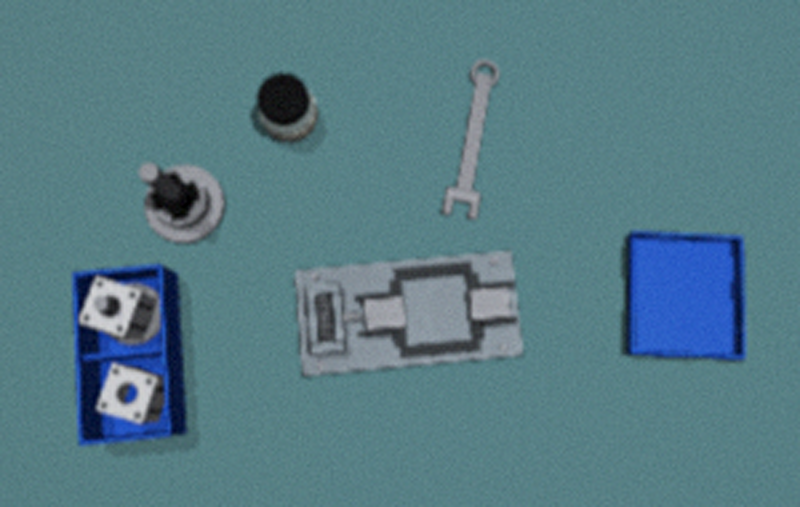

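View pics/s2.png

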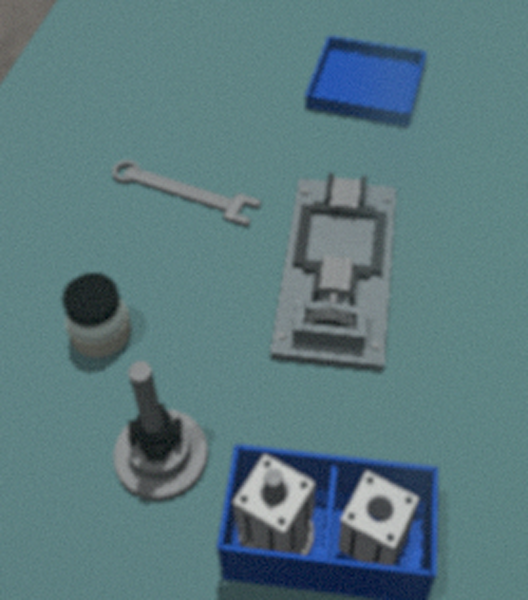

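The nested cylinder is in the tote at top pixel (131,224), with its rod tip showing through the plate. It could be mistaken for the bare, bigger core on the bench at (158,190), or for the spare housing, which has an empty hole, at (137,257). I choose the one at (131,224). The fixture is centred near (255,226) with its wheel on the left at (211,228), and the tray is at (346,220). Next I measure these from the depth images.

Run:
```python
from h import *
for n in ("top","side"):
    I=np.load(n+"I.npy").astype(int); P=cloud(n,np.load(n+"D.npy")); Z=P[...,2]
    print(n,"bench z",np.median(Z[(np.load(n+"D.npy")>0)&(abs(Z)<.03)]))
    hsv=cv2.cvtColor(I.astype(np.uint8),cv2.COLOR_RGB2HSV)
    blue=(hsv[...,1]>150)&(hsv[...,0]>105)
    for nm,sel in (("tote",(P[...,1]>.1)&blue&(Z>.06)),("tray",(P[...,1]<-.1)&blue&(Z>.015)),):
        q=P[sel][:,:2]; r=cv2.minAreaRect((q*1000).astype(np.float32)); print(nm,sel.sum(),r,np.median(Z[sel]))
    fx=(abs(P[...,0]-.46)<.2)&(abs(P[...,1])<.17)&(Z>.006)&(Z<.05)&~blue
    m=cv2.morphologyEx(fx.astype(np.uint8),cv2.MORPH_OPEN,np.ones((3,3)))
    k,lab,st,ce=cv2.connectedComponentsWithStats(m)
    for j in range(1,k):
        if st[j,4]>300:
            q=P[lab==j][:,:2]; print("fx",st[j],cv2.minAreaRect((q*1000).astype(np.float32)),np.median(q,0))
    b=(P[...,1]>.1)&~blue&(Z>.1)&(P[...,1]<.45)&(Z<.14)
    k,lab,st,ce=cv2.connectedComponentsWithStats(b.astype(np.uint8))
    for j in range(1,k):
        if st[j,4]>3: print("hi",st[j],P[lab==j].mean(0),P[lab==j].max(0))
for n,uv in (("top",[(131,224),(158,190),(137,257),(255,226),(211,228),(346,220)]),("side",[(259,331),(310,340)])):
    for u,v in uv: print(n,u,v,atz(n,u,v,.1).round(3),atz(n,u,v,.02).round(3))
```

```text
top bench z 0.0002966765667391363
tote 452 ((566.147705078125, 255.84361267089844), (148.9813690185547, 398.6272888183594), 71.0135269165039) 0.06950404117669422
tray 277 ((537.3512573242188, -282.0260925292969), (120.5539321899414, 128.681396484375), 88.24922180175781) 0.021363645933379277
fx [ 201  204   85   46 3217] ((515.6632080078125, 11.217948913574219), (110.71607971191406, 229.90887451171875), 6.259702682495117) [0.51340236 0.01173298]
hi [145 173  10   9  40] [0.62378021 0.24768968 0.12077151] [0.63405326 0.25752728 0.13920986]
hi [125 221   8   6  38] [0.50876272 0.29639302 0.11443326] [0.51493437 0.30450412 0.12172705]
side bench z -0.00037459884687182963
tote 1134 ((451.36944580078125, 414.35003662109375), (166.75152587890625, 335.5346374511719), 7.495931148529053) 0.06868925275285084
tray 2207 ((490.1679382324219, -658.3069458007812), (755.95849609375, 881.1956176757812), 0.9045495986938477) 0.04056258121457315
fx [ 258  182   59   92 4318] ((517.4525146484375, 12.337692260742188), (110.21017456054688, 233.37513732910156), 6.367308139801025) [0.51437688 0.03290748]
hi [192 280  13  16 132] [0.62632845 0.26049486 0.1206726 ] [0.63638332 0.26453117 0.13973312]
hi [255 322   9  13  93] [0.51044371 0.30199588 0.11397747] [0.51776071 0.30810873 0.1202152 ]
top 131 224 [0.508 0.295 0.1  ] [0.516 0.319 0.02 ]
top 158 190 [0.597 0.232 0.1  ] [0.612 0.251 0.02 ]
top 137 257 [0.426 0.274 0.1  ] [0.426 0.297 0.02 ]
top 255 226 [ 0.509 -0.02   0.1  ] [ 0.516 -0.023  0.02 ]
top 211 228 [0.502 0.092 0.1  ] [0.508 0.099 0.02 ]
top 346 220 [ 0.528 -0.254  0.1  ] [ 0.537 -0.277  0.02 ]
side 259 331 [0.511 0.301 0.1  ] [0.521 0.268 0.02 ]
side 310 340 [0.428 0.297 0.1  ] [0.428 0.263 0.02 ]
```

```bash
cat >> h.py <<'E'
from scipy.spatial.transform import Rotation as Ro
def down(yaw): # tool z down, tool x along (cos,sin) yaw, y = (sin,-cos)
    c,s=np.cos(yaw),np.sin(yaw)
    return Ro.from_matrix(np.array([[c,s,0],[s,-c,0],[0,0,-1.]])).as_quat()
def shot(tag):
    info=K("wrist"); I,D=camera("wrist"); save(tag+".png",I); np.savez(tag+".npz",I=I,D=D,k=info[0],k1=info[1],R=info[2],t=info[3]); return I,D,info
def load(tag):
    z=np.load(tag+".npz"); return z["I"],z["D"],(z["k"],float(z["k1"]),z["R"],z["t"])
E
python3 - <<'E'
from h import *
R0=Ro.from_quat(read_tcp_rot()).as_matrix(); print(R0.round(2))
i=K("wrist"); c=-i[2].T@i[3]; print("cam in tool",(R0.T@(c-np.array(read_tcp_pos()))).round(3), (i[2]@R0).round(2))
for yaw in (-.32,-.32+np.pi/2,-.32+np.pi,-.32-np.pi/2):
    print(yaw,[None if (q:=solve_ik(p,down(yaw))) is None else np.round(q,2) for p in ([.51,.299,.3],[.51,.299,.114],[.519,-.0185,.124])])
for yaw in (.109,.109+np.pi,.109+np.pi/2):
    print(yaw,[None if (q:=solve_ik(p,down(yaw))) is None else np.round(q,2) for p in ([.507,.096,.068],)])
E
```

```text
[[-0.92  0.39  0.  ]
 [ 0.39  0.92  0.  ]
 [-0.    0.   -1.  ]]
cam in tool [ 0.082 -0.001 -0.12 ] [[-0.    1.   -0.  ]
 [-0.95 -0.   -0.32]
 [-0.32  0.    0.95]]
-0.32 [array([-1.14,  0.52,  0.76,  1.66, -0.39,  1.11, -2.16]), array([-1.05,  0.76,  0.63,  1.82, -0.62,  0.77, -1.97]), array([-0.49,  0.63,  0.57,  2.01, -0.54,  0.66, -1.45])]
1.2507963267948965 [array([-0.9 ,  0.45,  0.39,  1.65, -0.19,  1.08, -0.78]), array([-0.82,  0.67,  0.27,  1.81, -0.26,  0.7 , -0.72]), array([-0.4 ,  0.59,  0.45,  2.  , -0.42,  0.64,  0.  ])]
2.8215926535897933 [array([-0.65,  0.42,  0.02,  1.64, -0.01,  1.08,  0.63]), array([-0.62,  0.65, -0.02,  1.8 ,  0.01,  0.7 ,  0.61]), array([-0.16,  0.55,  0.11,  1.99, -0.1 ,  0.61,  1.26])]
-1.8907963267948966 [array([-0.4 ,  0.44, -0.32,  1.63,  0.15,  1.1 ,  2.06]), array([-0.38,  0.67, -0.36,  1.79,  0.33,  0.75,  1.91]), array([ 0.76,  0.92, -1.28,  1.94,  1.01,  1.12,  1.87])]
0.109 [array([-0.62,  0.7 ,  0.44,  2.03, -0.57,  0.53, -1.23])]
3.250592653589793 [array([-0.27,  0.64, -0.04,  2.01,  0.05,  0.49,  1.33])]
1.6797963267948965 [array([-0.49,  0.66,  0.26,  2.03, -0.33,  0.49,  0.12])]
```

```bash
python3 - <<'E'
from h import *
q=down(2.8216)
goto([.519,-.0185,.25],q); shot("w_f1"); print(read_time(), read_tcp_pos())
goto([.51,.299,.27],q); shot("w_t1"); print(read_time(), read_tcp_pos()); print("rod",spot_in("core_rod","wrist")[:2], spot_in("housing_mid","wrist")[:2])
E
python3 - <<'E'
from h import *
a=[load(t)[0] for t in("w_f1","w_t1")]
save("w1.png",cv2.resize(np.hstack(a),(800,300),interpolation=cv2.INTER_AREA))
E
```

```text
3.3917 [ 0.51911574 -0.01771466  0.24992476]
4.65 [0.51068853 0.29721829 0.2700731 ]
rod [{'bbox': [234.6, 138.6, 280.7, 196.1], 'p': 0.96}, {'bbox': [225.5, 220.8, 282.2, 329.3], 'p': 0.93}] [{'bbox': [233.2, 149.2, 282.8, 199.9], 'p': 0.92}, {'bbox': [94.2, 196.4, 122.1, 227.7], 'p': 0.6}]
```

View pics/w1.png

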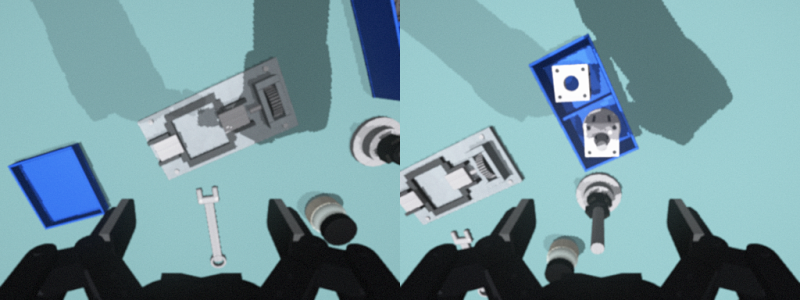

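The left half shows the fixture with its pocket at about (200,128) and the wheel at (268,92). The right half shows the nested cylinder in the tote at (602,138), the spare at (571,82) and the bigger bare core at (598,200), as I chose. Now I compute the rod, the housing yaw and the pocket from the wrist clouds.

Run:
```python
from h import *
I,D,inf=load("w_t1"); P=cloud("wrist",D,inf); Z=P[...,2]
n=np.linalg.norm(P[...,:2]-[.51,.299],axis=-1)
s=(n<.03)&(Z>.1)&(Z<.13); q=P[s]; top=q[q[:,2]>q[:,2].max()-.006]; print("rodtop",s.sum(),top.mean(0),q[:,2].max(), "ctr circle",cv2.minEnclosingCircle((top[:,:2]*1000).astype(np.float32)))
s=(n<.045)&(abs(Z-.09)<.004); print("plate",np.median(Z[s]),s.sum(),cv2.minAreaRect((P[s][:,:2]*1000).astype(np.float32)))
I,D,inf=load("w_f1"); P=cloud("wrist",D,inf); Z=P[...,2]
s=(abs(P[...,0]-.515)<.09)&(abs(P[...,1]-.01)<.15)&(Z>.006)&(Z<.055)
m=cv2.morphologyEx(s.astype(np.uint8),cv2.MORPH_OPEN,np.ones((3,3)))
print("fix",cv2.minAreaRect((P[m>0][:,:2]*1000).astype(np.float32)),np.percentile(Z[m>0],[5,30,50,90,99]))
th=np.radians(6.26);c=np.array([.5195,-.0185]);A=np.array([[np.cos(th),np.sin(th)],[-np.sin(th),np.cos(th)]])
L=(P[...,:2]-c)@A.T
# pocket walls z~20mm, pocket floor 12
f=(abs(L)<.045).all(-1)
for a,nm in ((0,"x"),(1,"y")):
    o=f&(abs(L[...,1-a])<(.02))
    if a==1: o=f&(abs(L[...,0])>.022)&(abs(L[...,0])<.03)
    b=np.arange(-.045,.046,.002)
    print(nm,[(round(b[i]*1000+1),round(1000*np.median(Z[o&(L[...,a]>=b[i])&(L[...,a]<b[i+1])]),1)) for i in range(len(b)-1) if (o&(L[...,a]>=b[i])&(L[...,a]<b[i+1])).any()])
w=(abs(L[...,0])<.03)&(abs(L[...,1]-.115)<.007)
q=np.c_[L[w],Z[w]];q=q[q[:,2]>.0395];print("wheel",q.mean(0),q.max(0),q.min(0))
# rectified ortho picture of wheel/pocket, 2px/mm
g=np.zeros((520,260,3),np.uint8)
X,Y=np.meshgrid((np.arange(260)-130)/2000,(np.arange(520)-200)/2000)
import itertools
k,k1,R,t=inf
W=np.stack([*np.moveaxis(np.stack([X,Y],-1)@A+c,-1,0),np.full_like(X,.02)],-1)
C=W@R.T+t;sl=C[...,:2]/C[...,2:];sl=sl*(1+k1*(sl**2).sum(-1,keepdims=True))
uv=(sl*[k[0,0],k[1,1]]+k[:2,2]).astype(np.float32)
o=cv2.remap(I,uv[...,0],uv[...,1],cv2.INTER_CUBIC)
cv2.rectangle(o,(130-69,200-69),(130+69,200+69),(255,0,0),1); cv2.circle(o,(130,200),2,(255,0,0),-1)
save("orth.png",o)
```

```text
rodtop 213 [0.51025674 0.29732866 0.11737015] 0.11936367970350975 ctr circle ((510.943359375, 297.2357482910156), 7.022220611572266)
plate 0.08961431323038535 1534 ((510.7087707519531, 296.9039611816406), (45.183013916015625, 46.29627990722656), 72.7420425415039)
fix ((516.80078125, 10.056198120117188), (110.57159423828125, 229.58267211914062), 6.146283149719238) [0.01059641 0.01166457 0.01246791 0.03578381 0.04459442]
x [(-44, np.float64(19.5)), (-42, np.float64(19.9)), (-40, np.float64(19.7)), (-38, np.float64(19.6)), (-36, np.float64(19.4)), (-34, np.float64(19.0)), (-32, np.float64(11.5)), (-30, np.float64(11.7)), (-28, np.float64(310.4)), (-26, np.float64(311.4)), (-24, np.float64(314.3)), (-22, np.float64(314.9)), (-20, np.float64(11.7)), (-18, np.float64(307.6)), (-16, np.float64(307.9)), (-14, np.float64(307.0)), (-12, np.float64(307.0)), (-10, np.float64(307.3)), (-8, np.float64(307.7)), (-6, np.float64(306.9)), (-4, np.float64(307.1)), (-2, np.float64(303.3)), (0, np.float64(11.8)), (2, np.float64(11.6)), (4, np.float64(11.6)), (6, np.float64(11.5)), (8, np.float64(11.8)), 
[... 968 characters left out ...]
11.5)), (-2, np.float64(11.7)), (0, np.float64(11.7)), (2, np.float64(11.7)), (4, np.float64(11.8)), (6, np.float64(11.6)), (8, np.float64(11.6)), (10, np.float64(11.8)), (12, np.float64(11.2)), (14, np.float64(11.5)), (16, np.float64(11.9)), (18, np.float64(11.6)), (20, np.float64(11.5)), (22, np.float64(11.5)), (24, np.float64(11.6)), (26, np.float64(11.4)), (28, np.float64(11.3)), (30, np.float64(11.4)), (32, np.float64(11.5)), (34, np.float64(255.9)), (36, np.float64(258.6)), (38, np.float64(19.8)), (40, np.float64(296.0)), (42, np.float64(294.0)), (44, np.float64(292.3))]
wheel [-0.00061709  0.11396758  0.04397901] [0.01633974 0.12187814 0.04792733] [-0.02728625  0.1080205   0.0395453 ]
```

View pics/orth.png

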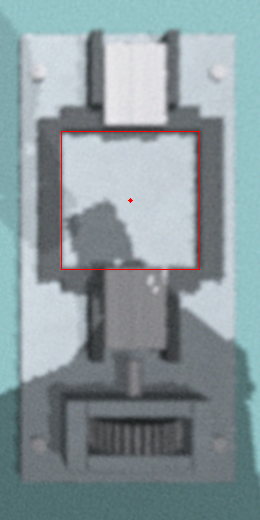

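Run:
```python
from h import *
q=down(2.8403)
goto([.5108,.2972,.17],q); print(move_l([.5108,.2972,.1155],vel=.08,until_force=8))
command_gripper(0.0); print("gap",read_finger_gap(),read_finger_force(),read_time(),read_tcp_pos())
f0=np.array(read_wrist_force())
move_l([.5108,.2972,.15],vel=.06); hold(.2); print("gap",read_finger_gap(),np.array(read_wrist_force())-f0)
move_l([.5108,.2972,.22],vel=.15); hold(.3)
I,D,inf=shot("w_h1"); tp=np.array(read_tcp_pos()); print(tp,read_time()); camera("side") 
P=cloud("wrist",D,inf);Z=P[...,2]
n=np.linalg.norm(P[...,:2]-tp[:2],axis=-1)
s=(n<.04)&(abs(Z-(tp[2]-.026))<.006); q=P[s]
print("plate",np.median(Z[s]),s.sum(),cv2.minAreaRect((q[:,:2]*1000).astype(np.float32)))
print("planefit",np.linalg.lstsq(np.c_[q[:,:2]-tp[:2],np.ones(len(q))],q[:,2],rcond=None)[0])
```

```text
False
gap 0.011958890084267215 58.64114463329315 6.7333 [0.51092522 0.29748797 0.11571362]
gap 0.012012072478767144 [-0.77164414 -1.31737237 -7.88094976]
[0.51065952 0.29705448 0.21946413] 8.625
plate 0.1931906193289873 3118 ((502.08795166015625, 299.117431640625), (46.416725158691406, 29.604164123535156), 71.9522476196289)
planefit [ 0.05945618 -0.0202066   0.19386225]
```

View pics/w_h1.png

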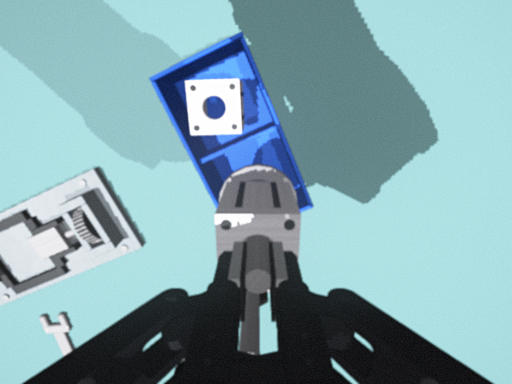

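Run:
```python
from h import *
def fit(q,c): 
    for _ in range(4):
        a=np.linalg.lstsq(np.c_[q[:,:2]-c,np.ones(len(q))],q[:,2],rcond=None)[0]; r=q[:,2]-np.c_[q[:,:2]-c,np.ones(len(q))]@a; q=q[abs(r)<max(2*r.std(),.0005)]
    return a,len(q),r.std()
I,D,inf=load("w_t1");P=cloud("wrist",D,inf);c=np.array([.5107,.297])
s=(np.linalg.norm(P[...,:2]-c,axis=-1)<.03)&(abs(P[...,2]-.09)<.004);print("before",fit(P[s],c))
s=(abs(P[...,2])<.004)&(P[...,0]>.4)&(P[...,0]<.8)&(abs(P[...,1]-.3)<.25);print("bench",fit(P[s],c))
I,D,inf=load("w_h1");P=cloud("wrist",D,inf);Z=P[...,2];tp=np.array([.51066,.29705])
s=(np.linalg.norm(P[...,:2]-tp,axis=-1)<.04)&(abs(Z-.194)<.006);print("held",fit(P[s],tp))
T=np.array([[np.cos(2.8403),np.sin(2.8403)],[np.sin(2.8403),-np.cos(2.8403)]])
L=(P[...,:2]-tp)@T.T
q=np.c_[L[s],Z[s]];print("plate local min/max",np.percentile(q,[1,99],axis=0))
# foot rim: points around z ~ .105-.12
s=(abs(L)<.05).all(-1)&(Z>.09)&(Z<.13)
print("low",s.sum(),np.percentile(Z[s],[5,25,50,75,95]))
b=np.arange(.09,.2,.006)
for z in b:
    m=(abs(L)<.05).all(-1)&(Z>=z)&(Z<z+.006)
    if m.sum()>5: print(round(z,3),m.sum(),"x",np.percentile(L[m][:,0],[2,50,98]).round(4),"y",np.percentile(L[m][:,1],[2,98]).round(4))
# side camera depth
I,D=camera("side");np.savez("s_h1.npz",I=I,D=D);P=cloud("side",D);Z=P[...,2];L=(P[...,:2]-tp)@T.T
for z in np.arange(.1,.2,.008):
    m=(abs(L)<.05).all(-1)&(Z>=z)&(Z<z+.008)
    if m.sum()>5: print("side",round(z,3),m.sum(),"X",np.percentile(P[m][:,0],[2,50,98]).round(4),"Y",np.percentile(P[m][:,1],[2,50,98]).round(4))
```

```text
before (array([0.0003028 , 0.00227542, 0.08962447]), 1303, np.float64(0.0005752434987610467))
bench (array([ 0.00047711,  0.00078188, -0.00031571]), 61442, np.float64(0.000633336957657115))
held (array([ 0.00335178, -0.00148572,  0.19329889]), 2484, np.float64(0.0005465579830221794))
plate local min/max [[-0.00052511 -0.023303    0.18848599]
 [ 0.02315422  0.02205989  0.19899359]]
low 931 [0.1113913  0.11451538 0.11508987 0.1156407  0.11891231]
0.108 128 x [0.013  0.0281 0.0319] y [-0.0259  0.0273]
0.114 757 x [0.0072 0.0237 0.0308] y [-0.0297  0.0285]
0.126 77 x [0.0225 0.0229 0.0233] y [-0.0222  0.0218]
0.132 159 x [0.0225 0.023  0.0234] y [-0.0227  0.0208]
0.138 154 x [0.0223 0.0229 0.0234] y [-0.0223  0.0214]
0.144 182 x [-0.017   0.0229  0.0235] y [-0.0225  0.0215]
0.15 195 x [0.0225 0.0229 0.0235] y [-0.0222  0.021 ]
0.156 210 x [0.0225 0.0229 0.0235] y [-0.0227  0.0214]
0.162 225 x [0.0224 0.0229 0.0235] y [-0.0225  0.0215]
0.168 250 x [0.0225 0.023  0.0235] y [-0.0226  0.0213]
0.174 280 x [0.0223 0.0229 0.0235] y [-0.0225  0.0214]
0.18 340 x [0.0037 0.0229 0.0234] y [-0.0225 
[... 245 characters left out ...]
0.116 175 X [0.4807 0.5064 0.5365] Y [0.2891 0.3195 0.3293]
side 0.124 17 X [0.4846 0.5147 0.5377] Y [0.2924 0.3186 0.3256]
side 0.132 82 X [0.4828 0.5013 0.5374] Y [0.2874 0.3189 0.3267]
side 0.14 86 X [0.4834 0.5029 0.5385] Y [0.2898 0.3186 0.3268]
side 0.148 94 X [0.4827 0.5079 0.5378] Y [0.2825 0.3187 0.3262]
side 0.156 95 X [0.4828 0.5045 0.5371] Y [0.2825 0.3187 0.3269]
side 0.164 104 X [0.4823 0.5052 0.5377] Y [0.2828 0.3188 0.3278]
side 0.172 98 X [0.4831 0.5028 0.5389] Y [0.2874 0.3186 0.3273]
side 0.18 106 X [0.4832 0.504  0.5338] Y [0.2868 0.3188 0.3278]
side 0.188 426 X [0.4842 0.4975 0.5231] Y [0.282  0.3113 0.3263]
side 0.196 24 X [0.4894 0.5035 0.5083] Y [0.2895 0.3001 0.3176]
```

Run:
```python
from h import *
X=[.5204,-.0188]
move_l([*X,.22],vel=.2); move_l([*X,.139],vel=.12); hold(.2); print(read_tcp_pos(),read_wrist_force())
r=move_l([*X,.121],vel=.02,until_force=6); hold(.1)
print(r,read_tcp_pos(),np.round(read_wrist_force(),1),np.round(read_wrist_torque(),2),read_time())
```

```text
[ 0.52074707 -0.01873575  0.13963465] [-0.09991829 -0.59538331 -4.39278348]
True [ 0.52030893 -0.01869855  0.12364356] [-1.8  1.2  8.8] [ 0.19  0.28 -0.05] 12.3083
```

Run:
```python
from h import *
command_gripper(.085); hold(.1)
X=read_tcp_pos()[:2]
move_l([*X,.26],vel=.2); hold(.2)
I,D,inf=shot("w_s1"); P=cloud("wrist",D,inf);Z=P[...,2]
c=np.array([.5203,-.0192]);n=np.linalg.norm(P[...,:2]-c,axis=-1)
s=(n<.04)&(abs(Z-.098)<.004);r=cv2.minAreaRect((P[s][:,:2]*1000).astype(np.float32));print("plate",np.median(Z[s]),r)
s=(n<.02)&(Z>.115)&(Z<.135);print("rod",P[s].mean(0),Z[s].max())
th=np.radians(6.2);A=np.array([[np.cos(th),np.sin(th)],[-np.sin(th),np.cos(th)]]);L=(P[...,:2]-c)@A.T
for nm,sg in (("jaw+",1),("jaw-",-1)):
    w=(abs(L[...,0])<.012)&(sg*L[...,1]>.015)&(sg*L[...,1]<.06)&(abs(Z-.03)<.003); print(nm,w.sum(),np.percentile(sg*L[w][:,1],[0,2,50]) if w.any() else None)
w=(abs(L[...,0])<.03)&(abs(L[...,1]-.115)<.012)&(Z>.041)&(Z<.055); q=np.c_[L[w],Z[w]]
print("wheel",w.sum(),q.mean(0),q.max(0),q.min(0)); print(read_time())
save("w_s1c.png",cv2.resize(I[60:300,100:420],(640,480)))
```

```text
plate 0.09764532515750973 ((519.930419921875, -18.874267578125), (45.979618072509766, 45.91658401489258), 72.67105865478516)
rod [ 0.51899049 -0.01865382  0.12442071] 0.1271709257032272
jaw+ 434 [0.03433797 0.03484296 0.04727156]
jaw- 391 [0.03460821 0.03502395 0.04724453]
wheel 296 [-0.00075447  0.11408732  0.04431034] [0.01556097 0.12070223 0.04796583] [-0.0155346   0.1075867   0.04101943]
14.1917
```

View pics/w_s1c.png

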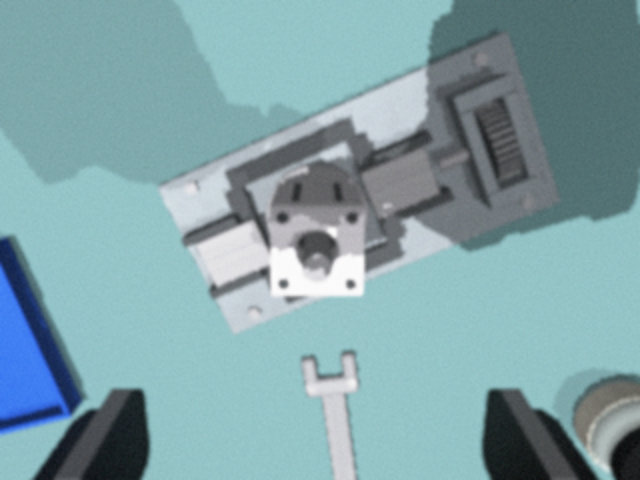

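```bash
cat >> h.py <<'E'
th=np.radians(6.2); FX=np.array([np.cos(th),np.sin(th)]); FY=np.array([-np.sin(th),np.cos(th)]); C0=np.array([.5203,-.0192])
def fp(x,y,z): return [*(C0+x*FX+y*FY),z]
def stroke(x0,x1,press=10,dz=.001,lim=30):
    move_l(fp(x0,.1145,.076),vel=.15); f0=np.array(read_wrist_force())
    r=move_l(fp(x0,.1145,.062),vel=.02,until_force=press); p=read_tcp_pos(); z=p[2]
    f1=np.array(read_wrist_force())-f0
    r2=move_l(fp(x1,.1145,z-dz),vel=.04,until_force=lim)
    f2=np.array(read_wrist_force())-f0; p2=np.array(read_tcp_pos())
    print("contact",r,round(z,4),f1.round(1),"draw stop",r2,"x",((p2[:2]-C0)@FX).round(4),"z",p2[2].round(4),"f",f2.round(1),"fx",(f2[:2]@FX).round(1),round(read_time(),1))
    move_l([*p2[:2],.078],vel=.15); return r2,f2
E
python3 - <<'E'
from h import *
goto(fp(-.01,.1145,.2),down(3.25)); command_gripper(0.); move_l(fp(-.01,.1145,.085),vel=.2)
stroke(-.010,.010)
move_l(fp(-.01,.1145,.2),vel=.2)
I,D,inf=shot("w_w1");P=cloud("wrist",D,inf);Z=P[...,2];L=(P[...,:2]-C0)@np.c_[FX,FY]
for sg in (1,-1):
    w=(abs(L[...,0])<.012)&(sg*L[...,1]>.015)&(sg*L[...,1]<.06)&(abs(Z-.03)<.003); print(sg,w.sum(),np.percentile(sg*L[w][:,1],[0,2,50]) if w.any() else None)
E
```

```text
contact True 0.0675 [-5.  -0.6 18.8] draw stop False x 0.0116 z 0.067 f [ 4.3 -0.2 11.3] fx 4.2 17.7
1 657 [0.02736305 0.02984223 0.04469556]
-1 95 [0.05185442 0.05225238 0.05723786]
```

Run:
```python
from h import *
for i in range(3):
    r,f=stroke(-.010,.011,lim=25)
    if r: break
move_l(fp(-.01,.1145,.2),vel=.2)
I,D,inf=shot("w_w2");P=cloud("wrist",D,inf);Z=P[...,2];L=(P[...,:2]-C0)@np.c_[FX,FY]
w=(abs(L[...,0])<.012)&(L[...,1]>.015)&(L[...,1]<.06)&(abs(Z-.03)<.003); print(w.sum(),np.percentile(L[w][:,1],[0,2,50]) if w.any() else None)
save("w_w2c.png",cv2.resize(I[0:300,60:460],(640,480)))
```

```text
contact True 0.0675 [-3.9 -0.9 18.2] draw stop False x 0.0115 z 0.0669 f [-2.1 -0.4 15.3] fx -2.2 20.9
contact True 0.0675 [-4.2 -0.7 18.6] draw stop True x -0.0093 z 0.0674 f [-8.5 -0.5 23.7] fx -8.5 22.2
728 [0.02462614 0.02577001 0.04277614]
```

View pics/w_w2c.png

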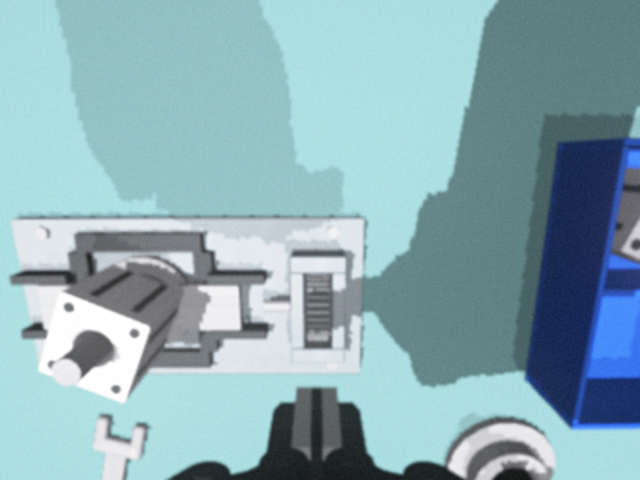

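Run:
```python
from h import *
stroke(-.008,.010,press=8,dz=.0003,lim=30)
move_l(fp(-.01,.1145,.2),vel=.2)
I,D,inf=shot("w_w3");P=cloud("wrist",D,inf);Z=P[...,2];L=(P[...,:2]-C0)@np.c_[FX,FY]
w=(abs(L[...,0])<.012)&(L[...,1]>.015)&(L[...,1]<.06)&(abs(Z-.03)<.003); print(w.sum(),np.percentile(L[w][:,1],[0,2,50]) if w.any() else None,read_time())
for yaw in (2.8403,2.8403-np.pi/2):
  for p in ([.5203,-.0192,.087],[.5203,-.0192,.19],[.537,-.281,.16],[.537,-.281,.06]):
    q=solve_ik(p,down(yaw)); print(yaw,None if q is None else np.round(q,2))
```

```text
contact True 0.0677 [-3.  -0.  16.4] draw stop False x 0.0099 z 0.0675 f [-2.8 -0.8  8.9] fx -2.9 25.3
745 [0.02460179 0.02582446 0.04293573] 26.3667
2.8403 [-0.22  0.62  0.2   2.01 -0.23  0.53  1.4 ]
2.8403 [-0.28  0.46  0.27  1.95 -0.17  0.76  1.36]
2.8403 [ 0.19  0.62  0.28  1.75 -0.23  0.81  1.85]
2.8403 [ 0.23  0.76  0.23  1.79 -0.27  0.62  1.89]
1.2695036732051035 [-0.45  0.69  0.53  2.02 -0.61  0.59  0.19]
1.2695036732051035 [-0.55  0.53  0.66  1.96 -0.44  0.8   0.05]
1.2695036732051035 [-0.02  0.7   0.63  1.76 -0.52  0.86  0.54]
1.2695036732051035 [ 0.07  0.82  0.48  1.8  -0.57  0.67  0.58]
```

Run:
```python
from h import *
q=down(2.8395); X=[.5203,-.0190]
command_gripper(.085); goto([*X,.2],q); 
print(move_l([*X,.086],vel=.12,until_force=10)); command_gripper(0.02)
print("gap",read_finger_gap(),read_finger_force(),read_tcp_pos(),read_time())
f0=np.array(read_wrist_force())
for z in (.096,.108):
    move_l([*X,z],vel=.03); print(z,(np.array(read_wrist_force())-f0).round(1),read_finger_gap())
move_l([*X,.205],vel=.08); hold(.3); print((np.array(read_wrist_force())-f0).round(1),read_finger_gap(),read_tcp_pos(),read_time())
I,D,inf=shot("w_u1"); I2,_=camera("side"); P=cloud("wrist",D,inf);Z=P[...,2]
s=(np.linalg.norm(P[...,:2]-X,axis=-1)<.04)&(abs(Z-.217)<.012); print("plate",s.sum(),np.percentile(Z[s],[5,50,95]))
save("u1.png",np.hstack([cv2.resize(I,(400,300)),cv2.resize(I2[100:384,130:380],(264,300))]))
```

```text
False
gap 0.04513904556793477 59.98593661934137 [ 0.52054109 -0.01884451  0.08648426] 29.2333
0.096 [  0.4  -1.7 -11.8] 0.04517055038136247
0.108 [ 0.4 -1.1 -9.8] 0.04526759457141036
[ 1.2 -0.9 -9. ] 0.045107612823774026 [ 0.52026165 -0.01902514  0.20486455] 31.9333
plate 11591 [0.20843045 0.21593188 0.22260875]
```

View pics/u1.png

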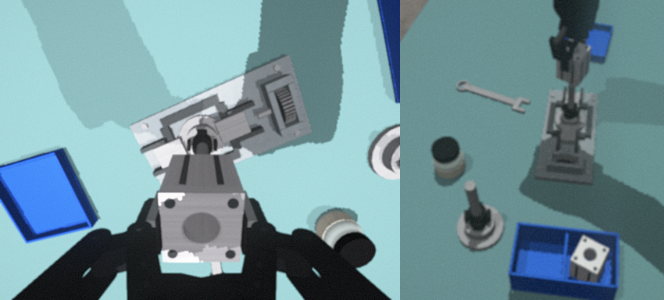

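The housing is off: its hole is empty at (200,228), and the core remains in the fixture under the jaws at (203,135). Next I set the housing in the tray.

Run:
```python
from h import *
X=[.5374,-.282]
move_l([*X,.205],vel=.15); move_l([*X,.075],vel=.12); hold(.2)
r=move_l([*X,.05],vel=.02,until_force=5); print(r,read_tcp_pos(),np.round(read_wrist_force(),1),read_time())
if r:
    command_gripper(.085); hold(.1); p=read_tcp_pos(); move_l([*p[:2],.25],vel=.15); hold(.3)
    I,D,inf=shot("w_e1"); P=cloud("wrist",D,inf);Z=P[...,2]; n=np.linalg.norm(P[...,:2]-X,axis=-1)
    s=(n<.045)&(abs(Z-.068)<.005); q=P[s]; print("plate",np.median(Z[s]),cv2.minAreaRect((q[:,:2]*1000).astype(np.float32)),np.linalg.lstsq(np.c_[q[:,:2]-X,np.ones(len(q))],q[:,2],rcond=None)[0])
    I2,D2=camera("top"); P=cloud("top",D2);Z=P[...,2];s=(np.linalg.norm(P[...,:2]-C0,axis=-1)<.03)&(Z>.1)&(Z<.14);print("core rod top",s.sum(),P[s].mean(0) if s.any() else 0,Z[s].max() if s.any() else 0,read_time())
    save("e1.png",np.hstack([cv2.resize(I,(400,300)),cv2.resize(I2[130:280,180:380],(400,300))]))
```

```text
True [ 0.53734511 -0.28195059  0.05658888] [-1.8  1.2 11. ] 36.2583
plate 0.06758905186847779 ((536.9808349609375, -282.067626953125), (45.959537506103516, 46.67351531982422), 72.64276123046875) [0.00031606 0.00125148 0.06755909]
core rod top 30 [ 0.51788924 -0.01727382  0.1237302 ] 0.12880969302620499 38.675
```

View pics/e1.png

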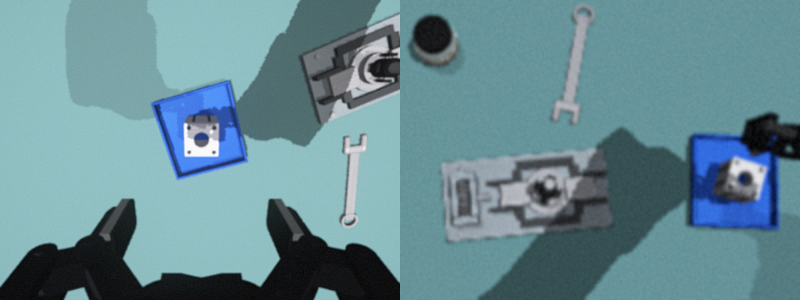

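The housing stands flat in the tray at (201,138) in the left half. The core is seated under the jaws at (547,190) in the right half, and the robot is clear of everything.

```bash
python3 -c "
from rig import *
print(job_done())"
```

```text
the job is handed in; nothing more can be done
None
```

I handed the job in at about 39 s of the 72 s limit, with no verdict returned: by my last measurements the housing stands flat and upright near the tray's centre, the core is still seated in the pocket under the closed jaws, and I did not touch the spare housing, jar or wrench.

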